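Swap the shelf lights at the shop counter

TASK

The counter has three rocker switch boxes for the shelf display lights, told apart by their yellow, pink and blue star tags; a rocker is on when its green-banded end is down. First switch the yellow-tagged one off, then switch the pink-tagged one on, so that each rocker snaps fully over. Leave the blue-tagged one on throughout.

Things in the scene. Friction and masses are not known exactly. Their poses are not given: they have to be found in the camera images.
- yellow_end (a point): Yellow-starred switch, on at the start. Point on its rocker's upper face, 30 mm from the rocker's centre towards the green-banded end; moves with it. x axis: along the rocker to the banded end, z: out of the face. All three are alike: point at z 0.045 m = on (band down), 0.057 = off. The mirror point for pushing the unmarked end is 59 mm behind (level, along -x), at 0.057 when on, 0.045 when off.
- pink_end (a point): Pink-starred switch, off at the start; point and axes as for yellow. The white rocker, 84 x 44 x 10 mm, pivots on its level cross axis at z 0.046 m, +-0.2 rad. It is bistable: about 6 N down, 30 mm from the centre, starts it; the force falls to nothing at level (upper face at z 0.051 m) and beyond that it snaps over by itself and stays. The push points are clear of the box top, at z 0.040 m.
- blue_end (a point): Blue-starred switch, on at the start, to stay on; point and axes as for yellow. Each switch is a grey box 140 x 80 x 40 mm screwed to the counter, with the white rocker on top and a starburst tag about 40 mm across beyond the rocker's unmarked end. The box centre lies 48 mm behind the point (-x). Any of the three may stand left, middle or right, turned up to 1.5 rad either way.

How it is judged:
By the outcome, as a careful person would: the job done as asked, in the order asked, and still so for the second after the job is handed in, with the robot touching nothing.
It also fails if it takes over 35 s, if anything falls off the work surface, if the arm or the gripper's body presses on something with over 40 N, if the wrist force passes 120 N, or if a joint passes its speed limit or range.

ROBOT

A 6-joint arm with a two-finger parallel gripper is mounted at the origin on the work surface. World frame = base frame: x ahead of the robot, y to its left, z up, the work surface at z = 0. Lengths are in m, angles in degrees, forces in N, time in s.
With the tool pointing down it reaches from about 0.35 to 0.875 m from the base axis. Payload 4.2 kg.
Tool frame: the origin (TCP) lies on the front face of the gripper's body, between the roots of the fingers; the fingertips stand finger_overhang ahead of it and the grasp point (between the pads) lies 51 mm ahead of it (finger_overhang is the distance from the TCP to the fingertips, in m); z points along the fingers, y is the line along which they close (so a half turn about z gives the same grasp; the last joint's range is limited). The gripper opens to 87 mm and grips with 3 to 60 N. Pads are 19 mm wide; open, the fingers measure 117 mm over their backs; the gripper's body (75 mm by 190 mm) begins 51 mm behind the grasp point.
Start: joints at [89.817, 22.042, 0.453, 0, -68.411, -14.817], TCP at [0.162, 0.604, 0.292] pointing down, gripper open.
Joint ranges: [-179.83, 179.83], [-69.29, 118.12], [-61.27, 80.66], [-181.25, 117.63], [-171.15, -9.14], [-177.46, 177.46]. Speed limits (degrees/s): [159.86, 159.86, 180, 180, 180, 180].

INTERFACE

Orientations are given as a 3x3 rotation matrix whose columns are the frame's x, y, z axes.
In Python, from station import sense, capture, camera_model, finish_job, finger_overhang gives the robot as it stands. The module is installed in compiled form; this text tells all that it offers.
- The arm moves only by the tool jog_arm, never from a script. Its argument "rows" is a list that holds one entry, the list of rows, each a list of 4 numbers: the shift along the tool's x, y, z in m, then the turn about the tool's z in rad. A call has 1 to 20 rows; each row shifts and turns the commanded pose from where the row before left it, along the tool's axes as they then stand; what a row does not reach is not made up. A row lasts 1/8 s, in which the tool goes at most 62.5 mm and 10.7 degrees, less where a joint would pass 70% of its speed; a pose out of reach is approached as far as the arm can. A call is refused whole if a number of a shift passes 0.0625 or a number of a turn 0.188, either way. A call with a gripper value outside its range is refused whole. "claw" is the opening, from 0 (shut) to 1 (fully open), set as the call begins (left out, the last holds). The fingers move at their own pace and stop on an object; the grip force is fixed at half the most. Time passes only in rows, so rows that do not move let the fingers close. It gives the time, the measured TCP pose, the force, the opening and the grip force at its end, in the units of the state.
- sense(): the state, without advancing time (a new reading comes with each control period).
- capture(name): name is "scene" or "side" or "wrist"; returns the picture (400x640x3 uint8, red, green, blue); there is no depth.
- camera_model(name): a dict with "fovy" (degrees; the focal length in pixels is half the picture's height over the tangent of half this angle, whatever the lens; pixels are square), "cx", "cy" (the principal point, pixels), "k1" (the pictures are not rectified: a ray, as slopes to the right and down, at radius r is drawn at 1 + k1 r^2 times it, then the intrinsics apply), "eye" and "rotation" of the camera in the world. Camera axes: x right, y down, z forward; pixel columns grow to the right and rows downward; lengths in m; the calibration is good to about 2 mm. A picture is of the moment at which its call begins: read the wrist's pose just before it. camera_model takes no time and is no camera call; for the wrist camera it gives the pose at the moment of the call.
- finish_job(): hands the job in; it is judged then, once.
The state is a dict: "time_s": time; "joints": joint angles; "joint_velocities": joint speeds; "effort": joint torques, N m; "tcp_pos": TCP position; "ee_rot": TCP orientation; "wrist_force": force on the tool from outside, world axes, zero at the start; "moment": the same for the moment, N m; "gripper_width": opening from 0.0 (shut) to 1.0 (fully open); "gripper_force": force on a finger pad.
Only numpy, scipy, OpenCV 4.12 (cv2) and the standard library are available. Lean on these libraries where they do the work, as an engineer would, in place of code of your own. Each camera call takes 0.05 s, during which the arm holds its last target. There are 200 camera calls.

## Working session

There is one attempt and no reset: what is moved stays moved. The work goes in short steps, Python scripts to look and compute and a tool call to move; the robot and the scene stay as the last step left them, time stands still between calls to the robot, and variables do not carry over. Pictures are saved under pics/ and viewed, at most 10 in all, crops included, and the job is handed in when it is done.

Besides the shell and the picture viewer there is one more tool, called after ">>>" as name(argument=value, ...) on one line, values as JSON. jog_arm: Moves the arm, as the interface text tells. Its arguments: {"type":"object","properties":{"rows":{"type":"array"},"claw":{"type":"number"}},"required":["rows"]}

```bash
mkdir -p pics; python3 - <<'E'
from station import *
import cv2
s=sense();print(s,finger_overhang)
for n in("scene","side","wrist"):
    print(n,camera_model(n)); cv2.imwrite(f"pics/{n}0.png",capture(n)[:,:,::-1])
E
```

```text
{'time_s': 0.0, 'joints': array([ 8.98161532e+01,  2.20901758e+01,  3.79398512e-01, -2.70135908e-02,
       -6.84123328e+01, -1.48174210e+01]), 'joint_velocities': array([-0.08162526, -0.08403269, -0.03768217, -0.08267642, -0.15094257,
        0.0145697 ]), 'effort': array([ 2.76133420e-06, -3.90665781e+01,  1.87409949e+01,  4.22002763e+00,
        1.12091313e-02, -1.87887181e-04]), 'tcp_pos': array([0.16163273, 0.603266  , 0.29116813]), 'ee_rot': array([[ 9.65875090e-01, -2.59007937e-01, -4.45296854e-04],
       [-2.59008290e-01, -9.65872712e-01, -2.14721835e-03],
       [ 1.26046516e-04,  2.18928029e-03, -9.99997596e-01]]), 'wrist_force': array([ 0.5668973,  0.4712103, -0.0570049]), 'moment': array([ 0.01130622, -0.02190321,  0.00354111]), 'gripper_force': 0.0, 'gripper_width': 0.9962775751412402} 0.0697
scene {'fovy': 55.95964642287603, 'cx': 315.84705826059013, 'cy': 196.781646064357, 'k1': -0.01218919826975062, 'eye': array([1.05133107, 0.27573714, 0.54902343]), 'rotation': array([[-0.47083616,  0.52419844, -0.70959799],
       [ 0.88208276,  0.29393917, -0.36814367],
       [ 0.0155983 , -0.79925951, -0.6007836 ]])}
side {'fovy': 43.226250294257085, 'cx': 327.80490499293927, 'cy': 192.62628016916824, 'k1': 0.015420705473926858, 'eye': array([0.45257981, 0.86474264, 0.77866437]), 'rotation': array([[-0.98968233, -0.10268955,  0.09991867],
       [-0.14176775,  0.60081227, -0.78671883],
       [ 0.02075544, -0.79276697, -0.60917135]])}
wrist {'fovy': 64.79602598937444, 'cx': 318.9435195522175, 'cy': 196.3827746795056, 'k1': -0.052585840273308766, 'eye': array([0.23030378, 0.58525433, 0.38260365]), 'rotation': array([[-0.25797851, -0.93293278, -0.25116433],
       [-0.96614915,  0.24956754,  0.06535952],
       [ 0.00170642,  0.25952355, -0.96573527]])}
```

View pics/scene0.png

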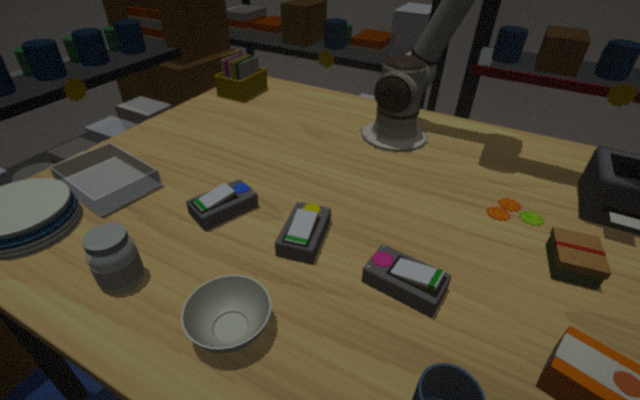

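View pics/side0.png

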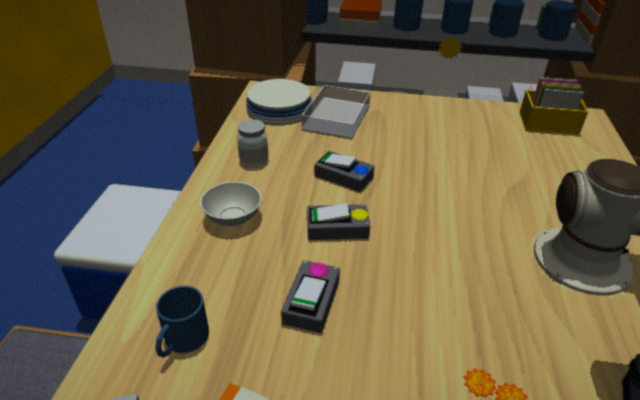

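The scene view shows blue at about (240,188), yellow at (312,209) and pink at (383,259), each with its rocker beside the tag. In the side view they are at (361,169), (359,214) and (318,269).

```bash
cat > h.py <<'E'
import numpy as np, cv2
from station import *
def ray(m,u,v,z):
    f=200/np.tan(np.radians(m['fovy']/2)); d=np.array([(u-m['cx'])/f,(v-m['cy'])/f]); 
    p=cv2.undistortPoints(np.array([[[u,v]]],float),np.array([[f,0,m['cx']],[0,f,m['cy']],[0,0,1]]),np.array([m['k1'],0,0,0]))[0,0]
    d=m['rotation']@np.array([p[0],p[1],1]); return m['eye']+d*(z-m['eye'][2])/d[2]
def blob(mask,seed,R):
    c=np.zeros_like(mask); cv2.circle(c,seed,R,255,-1); k,l,s,ce=cv2.connectedComponentsWithStats(mask&c)
    if k<2: return None,0
    i=1+np.argmax(s[1:,4]); return ce[i],s[i,4],
E
python3 - <<'E'
from h import *
S={'scene':{'yellow':(312,209,302,226),'pink':(383,259,416,272),'blue':(240,188,214,197)},
'side':{'yellow':(359,214,330,213),'pink':(318,269,310,293),'blue':(361,169,338,160)}}
for n,d in S.items():
    m=camera_model(n); im=cv2.imread(f"pics/{n}0.png"); H=cv2.cvtColor(im,cv2.COLOR_BGR2HSV).astype(int)
    for c,(u,v,a,b) in d.items():
        h0=H[v,u]; dh=np.abs(H[...,0]-h0[0]); dh=np.minimum(dh,180-dh)
        star=((dh<8)&(H[...,1]>0.6*h0[1])&(H[...,2]>0.5*h0[2])).astype(np.uint8)*255
        g=((abs(H[...,0]-62)<18)&(H[...,1]>110)).astype(np.uint8)*255
        w=((H[...,1]<60)&(H[...,2]>110)).astype(np.uint8)*255
        R=34 if n=='scene' else 26
        s,sa=blob(star,(u,v),16); gg,ga=blob(g,(a,b),R+8); ww,wa=blob(w,(a,b),R)
        S0=ray(m,*s,.04); G=ray(m,*gg,.05) if ga else np.zeros(3); W=ray(m,*ww,.051)
        dd=W-S0; print(n,c,h0,sa,ga,wa,'star',S0[:2].round(4),'green',G[:2].round(4),'white',W[:2].round(4),'yaw s-w',np.degrees(np.arctan2(dd[1],dd[0])).round(1),'dist',np.hypot(*dd[:2]).round(4))
E
```

```text
scene yellow [ 30 255 123] 96 86 551 star [ 0.487  -0.0261] green [ 5.989e-01 -3.000e-04] white [ 0.555 -0.012] yaw s-w 11.8 dist 0.0695
scene pink [159 175 125] 228 108 630 star [0.5586 0.1614] green [0.5685 0.2594] white [0.5689 0.2224] yaw s-w 80.4 dist 0.0618
scene blue [110 212 124] 117 59 392 star [ 0.5055 -0.204 ] green [ 0.6073 -0.2313] white [ 0.5633 -0.2268] yaw s-w -21.5 dist 0.0621
side yellow [ 31 255 181] 152 69 416 star [ 0.4919 -0.0219] green [0.5902 0.009 ] white [ 0.5516 -0.0089] yaw s-w 12.3 dist 0.0612
side pink [157 196 178] 199 84 511 star [0.5569 0.1648] green [0.5681 0.2575] white [0.5635 0.2266] yaw s-w 84.0 dist 0.0621
side blue [107 255 183] 111 37 242 star [ 0.5038 -0.2014] green [ 0.5999 -0.2244] white [ 0.5603 -0.2225] yaw s-w -20.5 dist 0.0603
```

>>> jog_arm(rows=[[[0.032, 0.0315, 0, 0], [0.032, 0.0315, 0, 0], [0.032, 0.0315, 0, 0], [0.032, 0.0315, 0, 0], [0.032, 0.0315, 0, 0], [0.032, 0.0315, 0, 0], [0.032, 0.0315, 0, 0], [0.032, 0.0315, 0, 0], [0.032, 0.0315, 0, 0], [0.032, 0.0315, 0, 0], [0.032, 0.0315, 0, 0], [0.032, 0.0315, 0, 0], [0.032, 0.0315, 0, 0], [0.032, 0.0315, 0, 0], [0.032, 0.0315, 0, 0], [0.032, 0.0315, 0, 0], [0, 0, 0, -0.17], [0, 0, 0, -0.17], [0, 0, 0, -0.16], [0, 0, 0, 0]]], claw=0)

```text
time_s: 2.65
tcp_pos: [0.5257, -0.0157, 0.292]
ee_rot: [[0.972, 0.234, -0.001], [0.234, -0.972, -0.0], [-0.001, -0.0, -1.0]]
wrist_force: [-1.2, -0.1, -0.1]
gripper_width: 0.003
gripper_force: 0.0
```

```bash
python3 - <<'E'
from h import *
s=sense();print(s['tcp_pos'],s['ee_rot'].round(3),s['joints'].round(1),s['gripper_width'])
np.save('wm.npy',camera_model('wrist'),allow_pickle=True); cv2.imwrite("pics/wrist1.png",capture('wrist')[:,:,::-1])
E
```

```text
[ 0.52566115 -0.01573781  0.29197366] [[ 0.972  0.234 -0.001]
 [ 0.234 -0.972 -0.   ]
 [-0.001 -0.    -1.   ]] [ 16.   12.4 -13.4  -0.  -64.2  87.6] 0.0029687701891219424
```

View pics/wrist1.png

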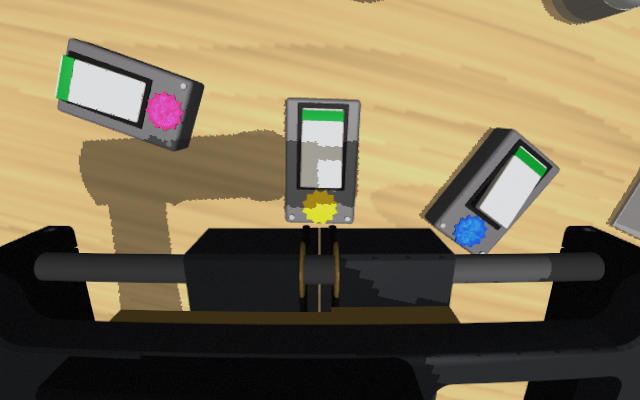

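All three switches show clearly. Yellow's rocker is at about (321,150) with its green end up at row 114, pink's is at (103,90) with its green end at (65,78), and blue's is at (510,185).

```bash
python3 - <<'E'
from h import *
m=np.load('wm.npy',allow_pickle=True).item(); im=cv2.imread("pics/wrist1.png"); H=cv2.cvtColor(im,cv2.COLOR_BGR2HSV).astype(int)
g=((abs(H[...,0]-65)<20)&(H[...,1]>110)&(H[...,2]>50)); w=((H[...,1]<45)&(H[...,2]>140))
k=((g|w)*255).astype(np.uint8)
for c,sd,R in(('yellow',(321,150),50),('pink',(103,90),60)):
    q=np.zeros_like(k);cv2.circle(q,sd,R,255,-1); M=k&q
    M=cv2.morphologyEx(M,cv2.MORPH_OPEN,np.ones((4,4)))
    n,l,s,_=cv2.connectedComponentsWithStats(M); ok=np.isin(l,[i for i in range(1,n) if s[i,4]>80])
    p=np.argwhere(ok)[:,::-1].astype(np.float32)
    b=cv2.boxPoints(cv2.minAreaRect(p)); gp=np.argwhere(ok&g).mean(0)[::-1]
    C=ray(m,*b.mean(0),.051)[:2]; G=ray(m,*gp,.051)[:2]; d=(G-C)/np.linalg.norm(G-C)
    B=np.array([ray(m,*x,.051)[:2] for x in b]); sides=np.linalg.norm(B-np.roll(B,1,0),axis=1)
    e=B-np.roll(B,1,0); e=e[np.argmax(sides)]; e*=np.sign(e@d); e/=np.linalg.norm(e)
    print(c,b.round(),C.round(4),np.degrees(np.arctan2(e[1],e[0])),np.degrees(np.arctan2(d[1],d[0])),sides.round(4),'end',(C+.0295*e).round(4),'mirror',(C-.0295*e).round(4))
E
```

```text
yellow [[290. 109.]
 [357. 109.]
 [357. 188.]
 [290. 188.]] [ 0.5595 -0.0124] 15.279893293574816 14.104176555000809 [0.0829 0.0684 0.083  0.0727] end [ 0.588  -0.0046] mirror [ 0.5311 -0.0202]
pink [[ 51.  97.]
 [ 63.  55.]
 [150.  81.]
 [137. 123.]] [0.5663 0.2264] 86.28294845958169 85.21027883201033 [0.0967 0.0464 0.0937 0.0457] end [0.5682 0.2558] mirror [0.5644 0.1969]
```

>>> jog_arm(rows=[[[0.003, 0, 0.05, 0], [0, 0, 0.06, 0], [0, 0, 0.046, 0], [0, 0, 0.006, 0], [0, 0, 0.006, 0], [0, 0, 0.006, 0], [0, 0, 0, 0], [0, 0, 0, 0]]])

```text
time_s: 3.7
tcp_pos: [0.5295, -0.0148, 0.119]
ee_rot: [[0.972, 0.236, 0.002], [0.236, -0.972, 0.001], [0.002, -0.0, -1.0]]
wrist_force: [-0.8, 0.7, 0.2]
gripper_width: 0.005
gripper_force: 0.0
```

```bash
python3 - <<'E'
from h import *
for n in("scene","side"):
    im=capture(n)[:,:,::-1]; cv2.imwrite(f"pics/{n}1.png",cv2.resize(im[140:330,170:470],None,fx=2.6,fy=2.6))
E
```

```text
(no output)
```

View pics/scene1.png

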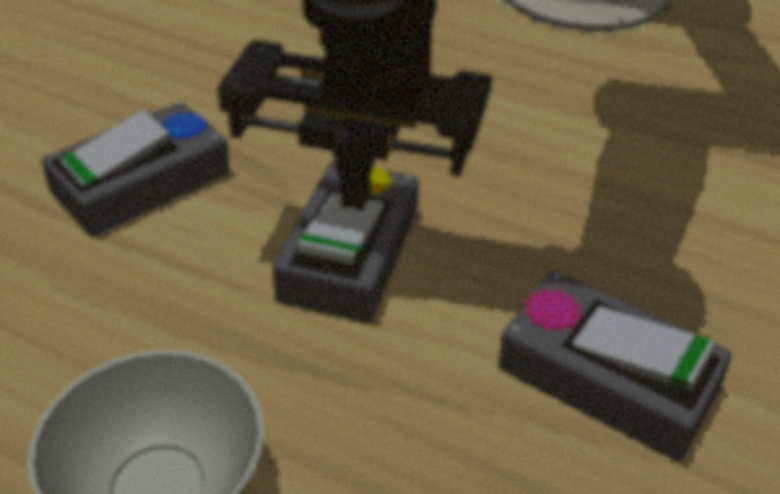

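Yellow has snapped over: its banded end is raised and shows its end face at about (330,250) in the crop. Next I lift and move over to pink.

>>> jog_arm(rows=[[[0, 0, -0.04, 0], [0, 0, -0.05, 0], [0, 0, -0.03, 0], [0.0145, -0.0365, 0, 0], [0.0145, -0.0365, 0, 0], [0.0145, -0.0365, 0, 0], [0.0145, -0.0365, 0, 0], [0.0145, -0.0365, 0, 0], [0.0145, -0.0365, 0, 0], [0.0145, -0.0365, 0, 0], [0, 0, 0, -0.179], [0, 0, 0, -0.179], [0, 0, 0, -0.179], [0, 0, 0, -0.179], [0, 0, 0, -0.179], [0, 0, 0, -0.179], [0, 0, 0, -0.179], [0, 0, 0, 0]]])

```text
time_s: 6.05
tcp_pos: [0.5671, 0.2573, 0.2383]
ee_rot: [[0.082, 0.997, 0.0], [0.997, -0.082, 0.0], [0.0, 0.0, -1.0]]
wrist_force: [0.4, 0.3, 0.3]
gripper_width: 0.003
gripper_force: 0.0
```

>>> jog_arm(rows=[[[0, 0, 0.055, 0], [0, 0, 0.047, 0], [0, 0, 0.006, 0], [0, 0, 0.006, 0], [0, 0, 0.006, 0], [0, 0, 0, 0], [0, 0, 0, 0], [0, 0, -0.03, 0], [0, 0, -0.05, 0], [0, 0, -0.055, 0], [-0.05, 0, -0.05, 0], [-0.055, 0, 0, 0], [-0.055, 0, 0, 0], [0, 0, 0, 0]]])

```text
time_s: 7.8
tcp_pos: [0.5543, 0.1006, 0.2985]
ee_rot: [[0.084, 0.996, 0.001], [0.996, -0.084, 0.001], [0.001, 0.001, -1.0]]
wrist_force: [0.6, 0.0, -0.2]
gripper_width: 0.005
gripper_force: 0.0
```

```bash
python3 - <<'E'
from h import *
for n in("scene","side"):
    im=capture(n)[:,:,::-1]; im=im[140:330,170:470] if n=='scene' else im[130:340,260:420]
    cv2.imwrite(f"pics/{n}2.png",cv2.resize(im,None,fx=2.6,fy=2.6))
E
```

```text
(no output)
```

View pics/scene2.png

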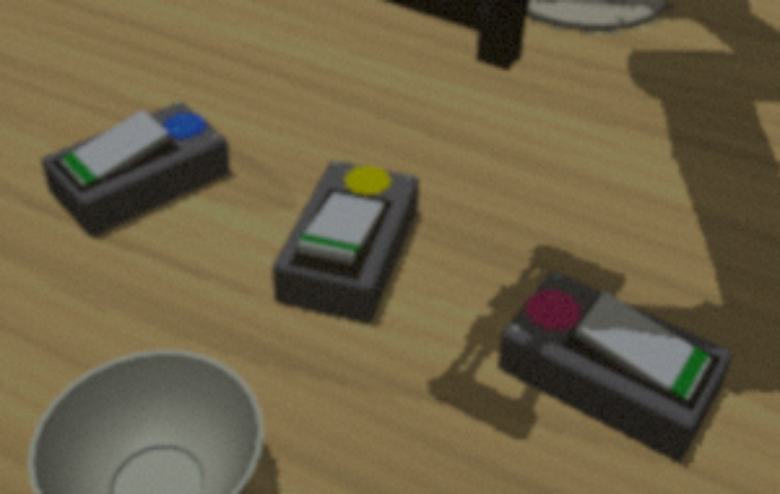

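View pics/side2.png

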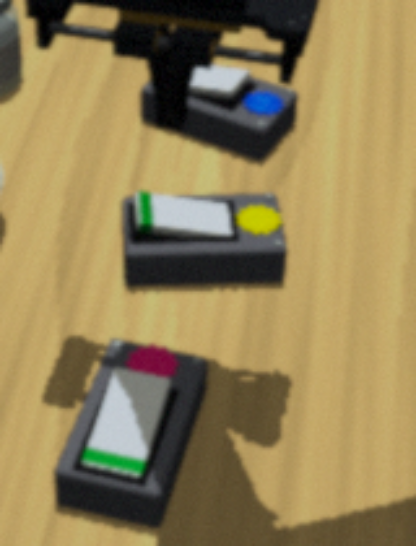

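In both views yellow's band end is up (off), pink's band end is down near (690,375) with its unmarked end up (on), and blue is unchanged (on). The arm is clear of all three.

```bash
python3 -c "
from station import *
print(finish_job())"
```

```text
the job is handed in; nothing more can be done
None
```

The yellow-tagged switch was turned off first, then the pink-tagged one on; the last pictures show both snapped fully over and blue still on, and the job was handed in at about 8 s with the arm clear.

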